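# Turn the condiment carousel by a divider to bring the salt to the front

## Robot

A 6-joint arm with a two-finger parallel gripper is mounted at the origin on a cart in front of the work surface, level with it; the furniture and walls round the work are solid. World frame = base frame: x ahead of the robot, y to its left, z up, the work surface at z = 0. Lengths are in m, angles in rad, forces in N, time in s.
With the tool pointing down it reaches from about 0.3 to 0.775 m from the base axis. Payload 14.6 kg.
Tool frame: the origin (TCP) lies at the very end of the fingers, on their centre line; the grasp point (between the pads) lies 19 mm behind it; z points along the fingers, y is the direction in which the jaws open and shut (so a half turn about z gives the same grasp; the last joint's range is limited). The gripper opens to 94 mm and grips with 3 to 60 N. Pads are 16 mm wide; open, the fingers measure 119 mm over their backs; the gripper's body (75 mm by 177 mm) begins 78 mm behind the grasp point.
Start: joints at [-1.385, 0.3, 1.521, -0, 1.321, -0.067], TCP at [0.138, -0.533, 0.173] pointing down, gripper open.
Joint ranges: [-3.03, 3.03], [-0.79, 2.21], [0.23, 2.52], [-1.04, 4.18], [0, 3.07], [-2.55, 2.55]. Speed limits (rad/s): [2.22, 2.22, 2.57, 3.14, 3.14, 3.14].

## Interface

Orientations are given as [roll, pitch, yaw] about the fixed x, y, z axes, in that order (R = Rz(yaw) Ry(pitch) Rx(roll)).
In Python, from station import get_obs, vision, hand_in gives the robot as it stands.
- The arm moves only by the tool play_rows, never from a script. Its argument "moves" is a list of rows, each an object with "claw": the opening, from 0 (shut) to 1 (fully open); "linear": the shift along the tool's x, y, z in mm, a list of three; "turn": the turn, a rotation vector about the tool's x, y, z in rad, a list of three. In form: [{"claw": claw, "linear": [tx, ty, tz], "turn": [ax, ay, az]}, ...]. A call has 1 to 8 rows; each row is the pose to reach, as a shift and turn from the pose measured when the call began, along the tool's axes at that moment; what a row does not reach only later rows make up. A row lasts 1/8 s, in which the tool goes at most 62.5 mm and 10.7 degrees, less where a joint would pass 70% of its speed; a pose out of reach is approached as far as the arm can. A call with a gripper value outside its range is refused whole. The fingers move at their own pace and stop on an object; "force" is the grip in N (left out, the last holds). Time passes only in rows, so rows that repeat a pose let the fingers close. It gives the time, the measured TCP pose, the force and the opening at its end, in the units of the state.
- get_obs(): the state, without advancing time (a new reading comes with each control period).
- vision.camera(name): name is "scene" or "side" or "wrist"; returns the picture (400x640x3 uint8, blue, green, red); there is no depth.
- vision.camera_info(name): a dict with "camera_matrix" (3x3 intrinsics, pixels), "rvec" (rotation vector, rad) and "tvec" (3), from world to camera coordinates, as OpenCV has them; the wrist camera has in their place "mount" (4x4, takes a point from camera to tool coordinates, whose origin is the TCP and whose axes are the flange's). Camera axes: x right, y down, z forward; pixel columns grow to the right and rows downward; lengths in m; the calibration is good to about 2 mm. A picture is of the moment at which its call begins: read the wrist's pose just before it. camera_info takes no time and is no camera call.
- hand_in(): hands the job in, once; it reports no verdict.
The state is a dict: "time_s": time; "qpos": joint angles; "joint_vel": joint speeds; "tau": joint torques, N m; "ee_pos": TCP position; "eef_rot": TCP orientation; "force": force on the tool from outside, world axes, zero at the start; "moment": the same for the moment, N m; "grip_width": finger opening in m.
Only numpy, scipy, OpenCV 4.12 (cv2) and the standard library are available. Lean on these libraries where they do the work, as an engineer would, in place of code of your own. Each camera call takes 0.05 s, during which the arm holds its last target.

## Task

Turn the small wooden condiment carousel, by pushing on its upright dividers with a fingertip, until the shaker with the white contents (salt) stands straight in line with the red front marker on the carousel's foot. Push as often as you need and in either direction, but turn it gently so that nothing on it topples, and touch only the carousel: do not touch or lift the shakers and the jar that ride on it, and leave the things around it where they are. When the salt is lined up, leave the carousel at rest and draw the hand away.

Things in the scene. Friction and masses are not known exactly. Their poses are not given: they have to be found in the camera images.
- foot: Fixed round grey foot of the carousel, 200 mm across, 17 mm high; origin at the centre of its underside on the worktop, on the vertical turning axis. Its own -x axis points from the turning axis to the red front marker (roughly towards the robot, within 0.35 rad of world -x). It cannot move. (Mind the fixed wall shelf of jars: its top is 0.59 m above the worktop and it overhangs from about x = 0.57 m on.)
- front_marker (a point): Centre of the top face of the red front marker, a red disc 34 mm across and 12 mm high on a grey tab of the foot, standing out beyond the edge of the turning disc, 149 mm from the turning axis.
- turntable: Turning part of the carousel: light wooden disc 250 mm across, 14 mm thick, top face 32 mm above the worktop, with three upright dividers and a hub 29 mm across, top 98 mm above the worktop. Origin: centre of the disc's underside, on the turning axis, z up. Turns without end both ways about the vertical, friction about 0.14 N m (about 1.3 N at a divider's end), and stays where left.
- divider_a (a point): Point on the top edge of the first of three darker wooden dividers, upright walls like spokes, 120 degrees apart, from the hub to 125 mm from the axis, 8 mm thick (rounded outer edge 10 mm), from the disc up to 88 mm above the worktop. The point: 115 mm from the axis, 88 mm above the worktop, mid-thickness. 
- divider_b (a point): The same point on the second divider, 120 degrees anticlockwise (seen from above) from divider_a.
- divider_c (a point): The same point on the third divider, 120 degrees anticlockwise from divider_b.
- shaker_white: The salt: glass shaker with a grey cap and WHITE contents, 44 mm across and 90 mm high, loose, in one of the three compartments of the carousel (which one varies), midway between two dividers, 65 mm from the turning axis, inside a round steel wire rail (63 mm across outside, 53 mm inside, its top 65 mm above the worktop) fixed to the disc. Origin at the centre of its underside, z up.
- shaker_dark: The other shaker, same shape and size with a grey cap but dark grey contents, loose, in another compartment inside a like rail. Origin at the centre of its underside, z up.
- spice_yellow: Spice jar with a yellow cap and pale yellow contents, 42 mm across and 96 mm high, loose, in the remaining compartment inside a like rail. Origin at the centre of its underside, z up.
- garlic: Bystander: a garlic bulb, about 60 mm across and 59 mm high, loose on the worktop to the right of the carousel. Origin at the centre of its underside.
- onion: Bystander: a brown onion, 75 mm across and 77 mm high, loose on the worktop behind the carousel. Origin at the centre of its underside.
- tape: Bystander: a roll of tape lying flat, 104 mm across and 25 mm high, loose, behind and right of the carousel. Origin at the centre of its underside.
- egg_box: Bystander: a closed cardboard egg box, 106 x 156 x 72 mm, loose, well to the right of the carousel. Origin at the centre of its underside.
Things that resemble listed ones, but are neither listed nor needed, are in the scene too. Leave any blue or turquoise look-alike of the spice_yellow alone.

How it is judged:
On the way:
1. a fingertip pushes the carousel round (contact force between the fingers and turntable above 0.3 N and angular speed of turntable above 0.03 rad/s).
At the end, for the whole second after the job is handed in: White shaker within 13 mm sideways of the line from the turning axis to the red marker, on the marker's side; carousel at rest; all three vessels upright in their places on it (45 to 85 mm from the axis); bystanders within 20 mm of where they stood (y of shaker_white in the frame of foot between -0.013 and 0.013 m and x of shaker_white in the frame of foot below -0.045 m and angular speed of turntable below 0.05 rad/s and angle between each of shaker_white, shaker_dark, spice_yellow's own z axis and vertical below 0.15 rad and horizontal distance between shaker_white and foot between 0.045 and 0.085 m and height (world z) of each of shaker_white, shaker_dark, spice_yellow below 0.04 m and horizontal distance between shaker_dark and foot between 0.045 and 0.085 m and horizontal distance between spice_yellow and foot between 0.045 and 0.085 m and distance of each of garlic, onion, tape, egg_box from where it was at the start of the episode below 0.02 m); the robot touches nothing.
It fails at once if a vessel on the carousel is touched by the robot (more than 1 N) (contact force between any of the fingers, the arm and shaker_white above 1 N or contact force between any of the fingers, the arm and shaker_dark above 1 N or contact force between any of the fingers, the arm and spice_yellow above 1 N).
It fails at once if a vessel is lifted off the disc or tipped (height (world z) of any of shaker_white, shaker_dark, spice_yellow above 0.045 m or angle between any of shaker_white, shaker_dark, spice_yellow's own z axis and vertical above 0.35 rad).
It fails at once if a bystander is shifted or lifted (more than 20 mm) (distance of any of garlic, onion, tape, egg_box from where it was at the start of the episode above 0.02 m).
It also fails if it takes over 64 s, if anything falls off the work surface, if the arm or the gripper's body presses on something with over 40 N, if the wrist force passes 120 N, or if a joint passes its speed limit or range.

## Working session

There is one attempt and no reset: what is moved stays moved. The work goes in short steps, Python scripts to look and compute and a tool call to move; the robot and the scene stay as the last step left them, time stands still between calls to the robot, and variables do not carry over. Pictures are saved under pics/ and viewed, and the job is handed in when it is done.

Besides the shell and the picture viewer there is one more tool, called after ">>>" as a command line: name --argument value ..., lists and objects as JSON in quotes. play_rows: Moves the arm, as the interface text tells. Its arguments: {"type":"object","properties":{"moves":{"type":"array","items":{"type":"object","properties":{"claw":{"type":"number"},"linear":{"type":"array","items":{"type":"number"}},"turn":{"type":"array","items":{"type":"number"}}}}},"force":{"type":"number"}},"required":["moves"]}

```bash
mkdir -p pics; python3 - <<'E'
from station import get_obs, vision
import cv2
o=get_obs();print(o)
for n in("scene","side"):
    cv2.imwrite(f"pics/{n}0.png",vision.camera(n)); print(n,vision.camera_info(n))
print(vision.camera_info("wrist"))
E
```

```text
{'time_s': 0.0, 'qpos': array([-1.38462693e+00,  3.00498831e-01,  1.52160499e+00,  6.67592845e-08,
        1.32068983e+00, -6.65981547e-02]), 'joint_vel': array([ 2.12128091e-04,  4.16894815e-04, -8.46286042e-05,  5.78974741e-04,
       -1.00745048e-03,  1.95507374e-03]), 'tau': array([ 2.50374520e-03, -5.31799436e+01, -3.52736700e+01,  7.08993548e-02,
        2.43677414e-02, -7.89369074e-05]), 'ee_pos': array([ 0.13748712, -0.53221824,  0.17216103]), 'eef_rot': array([-3.14039433e+00, -7.99893931e-05,  2.52767491e-01]), 'force': array([-0.38624891, -0.2038906 ,  0.20728325]), 'moment': array([ 0.03350255,  0.00478947, -0.0287435 ]), 'grip_width': 0.09387248599036911}
scene {'camera_matrix': array([[428.48962864,   0.        , 317.75604201],
       [  0.        , 428.48962864, 195.66904849],
       [  0.        ,   0.        ,   1.        ]]), 'rvec': array([ 2.06632007,  0.05502164, -0.01550536]), 'tvec': array([-0.44715574,  0.11045396,  1.15410864])}
side {'camera_matrix': array([[471.07552056,   0.        , 322.73194833],
       [  0.        , 471.07552056, 201.95590621],
       [  0.        ,   0.        ,   1.        ]]), 'rvec': array([ 1.98046882, -1.34025167,  0.62212672]), 'tvec': array([-0.0643195 ,  0.36069509,  0.85811082])}
{'camera_matrix': array([[313.07454065,   0.        , 317.77153872],
       [  0.        , 313.07454065, 199.42219505],
       [  0.        ,   0.        ,   1.        ]]), 'mount': array([[-1.38294396e-04, -9.71453567e-01, -2.37229738e-01,
         6.82131698e-02],
       [ 9.99999094e-01, -4.51915034e-04,  1.26763281e-03,
        -1.85190688e-04],
       [-1.33865410e-03, -2.37229348e-01,  9.71452750e-01,
        -2.12353600e-01],
       [ 0.00000000e+00,  0.00000000e+00,  0.00000000e+00,
         1.00000000e+00]])}
```

View pics/scene0.png

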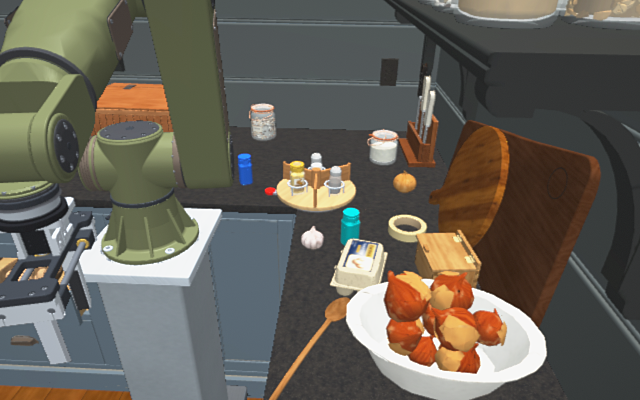

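View pics/side0.png

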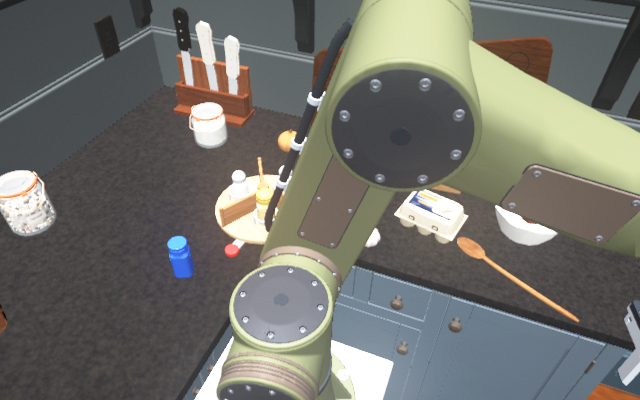

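```bash
python3 - <<'E'
import cv2
a=cv2.imread("pics/scene0.png")[140:220,255:365];cv2.imwrite("pics/c1.png",cv2.resize(a,None,fx=7,fy=7,interpolation=cv2.INTER_CUBIC))
a=cv2.imread("pics/side0.png")[150:270,200:310];cv2.imwrite("pics/c2.png",cv2.resize(a,None,fx=5,fy=5,interpolation=cv2.INTER_CUBIC))
E
```

```text
(no output)
```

View pics/c1.png

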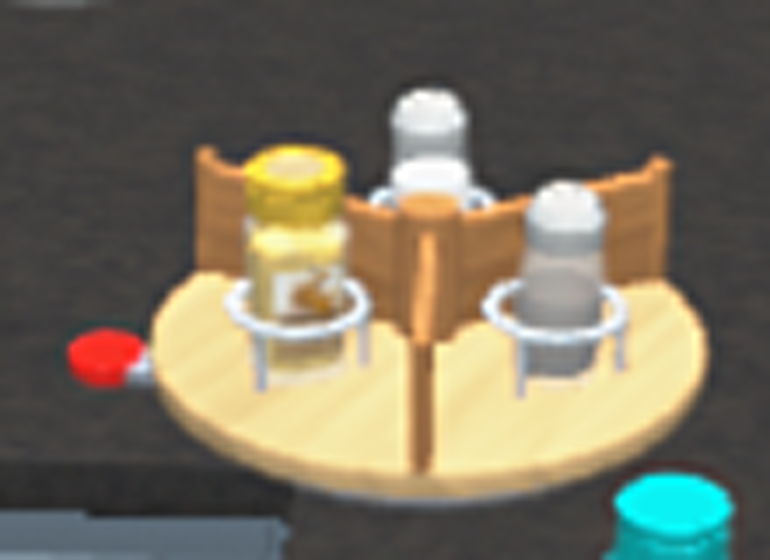

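View pics/c2.png

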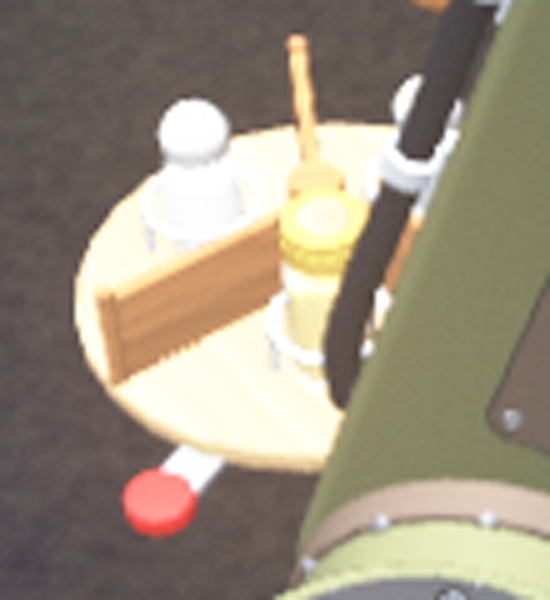

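```bash
cat > h.py <<'E'
import numpy as np, cv2
from station import get_obs, vision
def cam(n):
    c=vision.camera_info(n);R=cv2.Rodrigues(np.array(c["rvec"]))[0];return c["camera_matrix"],R,np.array(c["tvec"]).ravel()
def bp(n,uv,z):
    K,R,t=cam(n);d=R.T@np.linalg.inv(K)@np.array([uv[0],uv[1],1.]);o=-R.T@t
    return o+d*(z-o[2])/d[2]
def pj(n,P):
    K,R,t=cam(n);p=K@(R@np.array(P)+t);return p[:2]/p[2]
def tri(a,b):
    P=[]
    for n in("scene","side"):
        K,R,t=cam(n);P.append(K@np.c_[R,t])
    X=cv2.triangulatePoints(P[0],P[1],np.array(a,float).reshape(2,1),np.array(b,float).reshape(2,1)).ravel();return X[:3]/X[3]
E
python3 - <<'E'
from h import *
np.set_printoptions(precision=4,suppress=True)
print("marker tri",tri((270.3,190.2),(232,248)))
h=bp("scene",(316.1,169.3),.098);h2=bp("side",(263,186),.098);print("hub",h,h2,tri((316.1,169.3),(263,186)))
for z in(.02,.029,.035):print(z,bp("scene",(270.3,190.2),z),bp("side",(232,248),z))
for n,uv in(("scene",(284.6,161.9)),("scene",(349.3,163.6)),("side",(221.6,208.4)),("side",(259.4,158)),("scene",(315.6,188.3))):
    p=bp(n,uv,.088);c=h if n=="scene" else h2
    d=p-c;print(n,p,np.hypot(*d[:2]),np.degrees(np.arctan2(d[1],d[0])))
E
```

```text
marker tri [0.282  0.2719 0.009 ]
hub [0.4299 0.2507 0.098 ] [0.4222 0.2542 0.098 ] [0.4287 0.258  0.0932]
0.02 [0.2855 0.2515 0.02  ] [0.2735 0.2658 0.02  ]
0.029 [0.2884 0.2345 0.029 ] [0.2667 0.2609 0.029 ]
0.035 [0.2902 0.2232 0.035 ] [0.2622 0.2576 0.035 ]
scene [0.3246 0.3214 0.088 ] 0.12675173671258239 146.10600810350638
scene [0.5333 0.3233 0.088 ] 0.12637125312660338 35.0742727480865
side [0.3223 0.3126 0.088 ] 0.11571627817536667 149.6553421122788
side [0.5321 0.3206 0.088 ] 0.12841798232946466 31.132007173727654
scene [0.4338 0.1437 0.088 ] 0.10705851905532732 -87.88376122858088
```

>>> play_rows --moves '[{"claw": 0, "linear": [0, 0, -60], "turn": [0, 0, -0.16]}, {"claw": 0, "linear": [0, 0, -120], "turn": [0, 0, -0.33]}, {"claw": 0, "linear": [40, -30, -130], "turn": [0, 0, -0.5]}, {"claw": 0, "linear": [75, -61, -130], "turn": [0, 0, -0.66]}, {"claw": 0, "linear": [110, -92, -130], "turn": [0, 0, -0.83]}, {"claw": 0, "linear": [145, -123, -130], "turn": [0, 0, -1.0]}, {"claw": 0, "linear": [180, -153, -130], "turn": [0, 0, -1.16]}, {"claw": 0, "linear": [216, -184, -130], "turn": [0, 0, -1.318]}]' --force 10

```text
time_s: 1.1
ee_pos: [0.3012, -0.2988, 0.3023]
eef_rot: [-3.141, -0.001, 1.576]
force: [0.6, -0.3, 0.4]
grip_width: 0.0176
```

>>> play_rows --moves '[{"claw": 0, "linear": [50, 20, 0], "turn": [0, 0, 0]}, {"claw": 0, "linear": [100, 40, 0], "turn": [0, 0, 0]}, {"claw": 0, "linear": [155, 60, 0], "turn": [0, 0, 0]}, {"claw": 0, "linear": [210, 80, 0], "turn": [0, 0, 0]}, {"claw": 0, "linear": [265, 90, 0], "turn": [0, 0, 0]}, {"claw": 0, "linear": [320, 90, 0], "turn": [0, 0, 0]}, {"claw": 0, "linear": [375, 80, 0], "turn": [0, 0, 0]}, {"claw": 0, "linear": [430, 70, 0], "turn": [0, 0, 0]}]'

```text
time_s: 2.1
ee_pos: [0.3683, 0.1332, 0.3027]
eef_rot: [-3.141, -0.001, 1.576]
force: [0.5, -0.6, 0.9]
grip_width: 0.0007
```

>>> play_rows --moves '[{"claw": 0, "linear": [50, -8, 0], "turn": [0, 0, 0]}, {"claw": 0, "linear": [100, -16, 0], "turn": [0, 0, 0]}, {"claw": 0, "linear": [150, -22, 0], "turn": [0, 0, 0]}, {"claw": 0, "linear": [190, -30, 0], "turn": [0, 0, 0]}, {"claw": 0, "linear": [210, -30, 0], "turn": [0, 0, 0]}, {"claw": 0, "linear": [210, -30, 0], "turn": [0, 0, 0]}]'

```text
time_s: 2.85
ee_pos: [0.3373, 0.3433, 0.3024]
eef_rot: [-3.14, -0.0, 1.577]
force: [0.2, -0.3, 0.1]
grip_width: 0.001
```

```bash
cat >> h.py <<'E'
from scipy.spatial.transform import Rotation as Ro
def wcap(name):
    o=get_obs();im=vision.camera("wrist");cv2.imwrite(name,im)
    T=np.eye(4);T[:3,:3]=Ro.from_euler("xyz",o["eef_rot"]).as_matrix();T[:3,3]=o["ee_pos"]
    c=vision.camera_info("wrist");np.savez(name+".npz",T=T@np.array(c["mount"]),K=c["camera_matrix"]);return o
def wbp(name,uv,z):
    d=np.load(name+".npz");T=d["T"];v=T[:3,:3]@np.linalg.inv(d["K"])@np.array([uv[0],uv[1],1.]);o=T[:3,3]
    return o+v*(z-o[2])/v[2]
E
python3 - <<'E'
from h import *
o=wcap("pics/w1.png");print(o["time_s"],o["ee_pos"],o["eef_rot"],o["grip_width"])
E
```

```text
2.85 [0.33729747 0.34333336 0.30242729] [-3.14036621e+00 -4.09952613e-04  1.57685286e+00] 0.0009780531656340477
```

View pics/w1.png

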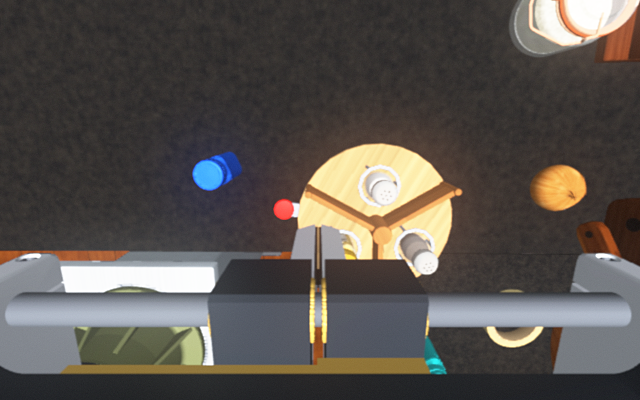

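```bash
python3 - <<'E'
import cv2
a=cv2.imread("pics/w1.png")[135:285,260:470];cv2.imwrite("pics/c3.png",cv2.resize(a,None,fx=3.8,fy=3.8,interpolation=cv2.INTER_CUBIC))
E
```

```text
(no output)
```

View pics/c3.png

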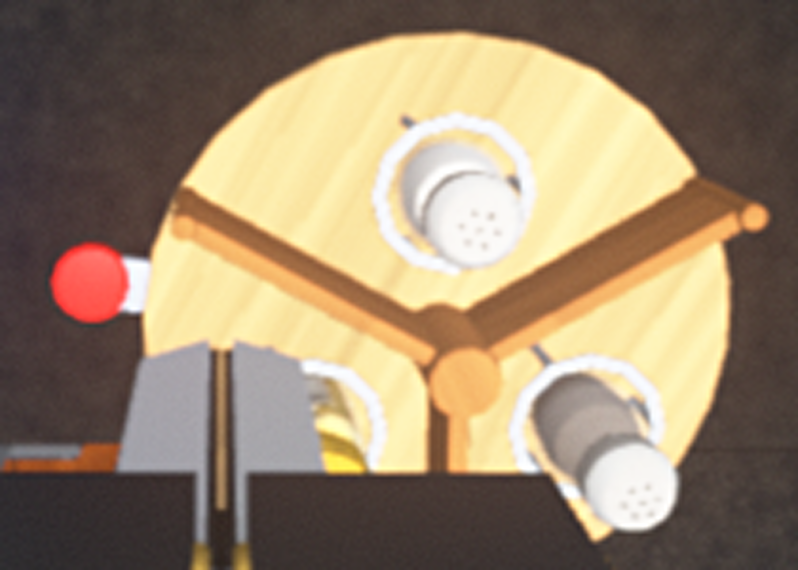

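```bash
python3 - <<'E'
from h import *
np.set_printoptions(precision=4,suppress=True)
n="pics/w1.png"
f=lambda x,y:(x/3.8+260,y/3.8+135)
h=wbp(n,f(463,382),.098);print("hub",h)
for k,uv,z in(("L",(185,226),.088),("R",(755,216),.088),("marker",(89,283),.015),("marker",(89,283),.025),("salt",(475,222),.088),("ring",(455,193),.064)):
    p=wbp(n,f(*uv),z);d=p-h;print(k,p,np.hypot(*d[:2]),np.degrees(np.arctan2(d[1],d[0])))
# scene check of marker / hub
for z in(.015,.02,.025):
    m=wbp(n,f(89,283),z);print(z,pj("scene",m),pj("side",m))
print(pj("scene",h),pj("side",h))
E
```

```text
hub [0.4277 0.2579 0.098 ]
L [0.3243 0.3143 0.088 ] 0.11779644780205141 151.37182686004564
R [0.5334 0.3194 0.088 ] 0.12234940541054527 30.179641113278098
marker [0.2802 0.2719 0.015 ] 0.14812130636116574 174.5652076977355
marker [0.2813 0.2747 0.025 ] 0.1472836157559563 173.4398970674988
salt [0.4308 0.3165 0.088 ] 0.05869787179920118 86.88873019288609
ring [0.4277 0.3225 0.064 ] 0.0646714542774123 89.91577994324865
0.015 [269.6169 188.5791] [231.3459 246.7611]
0.02 [269.7919 187.0018] [230.7144 244.9894]
0.025 [269.9673 185.4217] [230.0799 243.2093]
[315.5004 168.2999] [262.6517 184.2878]
```

>>> play_rows --moves '[{"claw": 0, "linear": [-4, 8, 40], "turn": [0, 0, 0]}, {"claw": 0, "linear": [-4, 8, 90], "turn": [0, 0, 0]}, {"claw": 0, "linear": [-4, 8, 135], "turn": [0, 0, 0]}, {"claw": 0, "linear": [-4, 8, 175], "turn": [0, 0, 0]}, {"claw": 0, "linear": [-4, 8, 210], "turn": [0, 0, 0]}, {"claw": 0, "linear": [-4, 8, 235], "turn": [0, 0, 0]}, {"claw": 0, "linear": [-4, 8, 247], "turn": [0, 0, 0]}, {"claw": 0, "linear": [-4, 8, 247], "turn": [0, 0, 0]}]'

```text
time_s: 3.9
ee_pos: [0.3456, 0.3382, 0.0557]
eef_rot: [-3.14, -0.0, 1.575]
force: [-0.8, 0.5, -0.5]
grip_width: 0.0005
```

```bash
python3 - <<'E'
from h import *
o=wcap("pics/w2.png");print(o["time_s"],o["ee_pos"],o["force"])
a=cv2.imread("pics/w2.png");s=vision.camera("side");cv2.imwrite("pics/s2.png",np.vstack([a[100:300,150:550],s[120:320,100:500]]))
# waypoints: tip radius .112, leads divider: tip angle = divider angle - off
A=np.array([.427,.257])
for th in range(150,237,5):
    t=np.radians(th);u=np.array([np.cos(t),np.sin(t)]);n=np.array([-u[1],u[0]])
    s=12.5*abs(n[0])+8*abs(n[1])+4
    p=A+.112*u-n*s/1000
    print(th,np.round(p*1000,1))
E
```

```text
3.9 [0.34557489 0.33815825 0.0557426 ] [-0.84013733  0.49082455 -0.52968618]
150 [338.6 327.9]
155 [332.5 319.3]
160 [327.2 310.1]
165 [322.7 300.4]
170 [319.1 290.3]
175 [316.6 279.8]
180 [315. 269.]
185 [314.3 260.2]
190 [314.3 251.4]
195 [314.9 242.5]
200 [316.4 233.5]
205 [318.5 224.7]
210 [321.4 215.9]
215 [325.1 207.3]
220 [329.5 198.9]
225 [334.7 190.9]
230 [340.7 183.2]
235 [347.3 176.1]
```

View pics/s2.png

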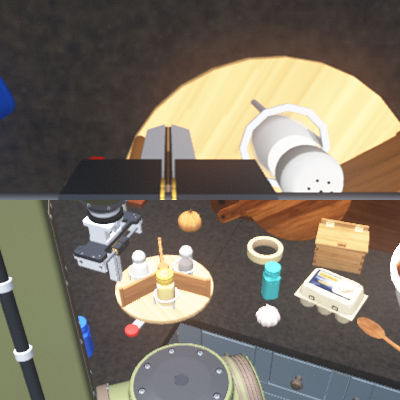

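>>> play_rows --moves '[{"claw": 0, "linear": [-5, -3, 0], "turn": [0, 0, 0]}, {"claw": 0, "linear": [-10, -7, 0], "turn": [0, 0, 0]}, {"claw": 0, "linear": [-14, -10, 0], "turn": [0, 0, 0]}, {"claw": 0, "linear": [-19, -13, 0], "turn": [0, 0, 0]}, {"claw": 0, "linear": [-23.5, -15.7, 0], "turn": [0, 0, 0]}, {"claw": 0, "linear": [-28, -18.4, 0], "turn": [0, 0, 0]}, {"claw": 0, "linear": [-33, -21, 0], "turn": [0, 0, 0]}, {"claw": 0, "linear": [-38, -23, 0], "turn": [0, 0, 0]}]'

```text
time_s: 5.0
ee_pos: [0.3234, 0.3005, 0.0568]
eef_rot: [3.14, -0.002, 1.576]
force: [6.6, -0.8, 0.1]
grip_width: 0.0005
```

```bash
python3 - <<'E'
from h import *
o=wcap("pics/w3.png");print(o["time_s"],o["ee_pos"],o["force"])
a=cv2.imread("pics/w3.png");s=vision.camera("side");cv2.imwrite("pics/s3.png",np.vstack([a[100:300,150:550],s[120:320,100:500]]))
E
```

```text
5.0 [0.32344415 0.30047087 0.05683078] [ 6.60808868 -0.7691255   0.14282868]
```

View pics/s3.png

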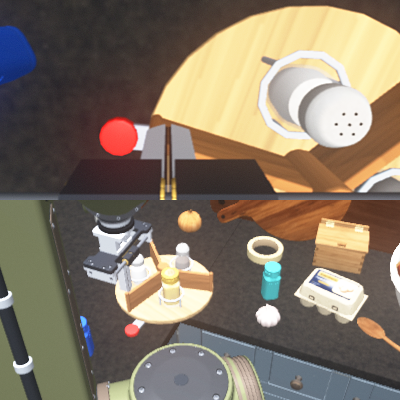

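>>> play_rows --moves '[{"claw": 0, "linear": [0, 0, 0], "turn": [0, 0, 0]}, {"claw": 0, "linear": [0, 0, 0], "turn": [0, 0, 0]}]'

```text
time_s: 5.35
ee_pos: [0.3234, 0.3002, 0.0569]
eef_rot: [3.14, -0.001, 1.575]
force: [4.1, -1.3, 0.9]
grip_width: 0.0004
```

```bash
python3 - <<'E'
from h import *
o=wcap("pics/w4.png");print(o["time_s"],o["ee_pos"],o["force"])
a=cv2.imread("pics/w4.png")[110:270,220:420];cv2.imwrite("pics/s4.png",cv2.resize(a,None,fx=3.5,fy=3.5,interpolation=cv2.INTER_CUBIC))
E
```

```text
5.35 [0.32339243 0.30015709 0.05686596] [ 4.07121291 -1.2753382   0.91385602]
```

View pics/s4.png

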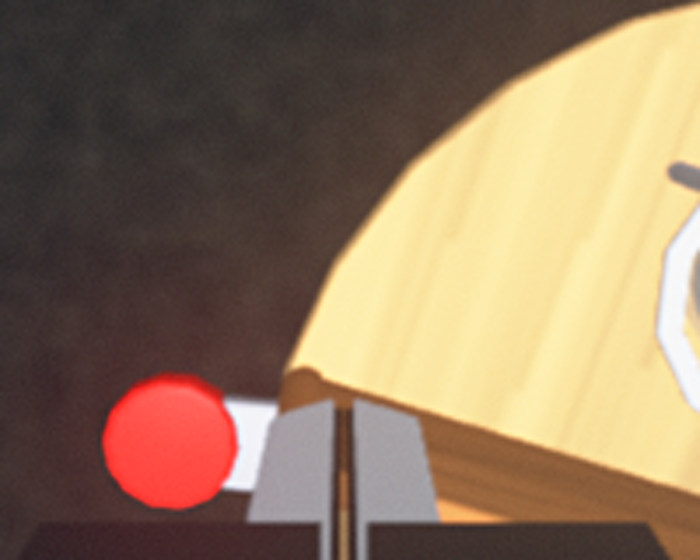

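```bash
python3 - <<'E'
from h import *
A=np.array([.427,.257]);p0=np.array([323.4,300.2])
for th in np.arange(165,237,2.5):
    t=np.radians(th);u=np.array([np.cos(t),np.sin(t)]);n=np.array([-u[1],u[0]])
    s=12.5*abs(n[0])+8*abs(n[1])+4
    p=(A+.107*u-n*s/1000)*1000
    print(th,np.round(p,1),"tool from p0",np.round((p-p0)[::-1],1))
E
```

```text
165.0 [327.5 299.1] tool from p0 [-1.1  4.1]
167.5 [325.7 294.3] tool from p0 [-5.9  2.3]
170.0 [324.1 289.4] tool from p0 [-10.8   0.7]
172.5 [322.7 284.4] tool from p0 [-15.8  -0.7]
175.0 [321.5 279.3] tool from p0 [-20.9  -1.9]
177.5 [320.6 274.2] tool from p0 [-26.   -2.8]
180.0 [320. 269.] tool from p0 [-31.2  -3.4]
182.5 [319.6 264.9] tool from p0 [-35.3  -3.8]
185.0 [319.3 260.7] tool from p0 [-39.5  -4.1]
187.5 [319.1 256.5] tool from p0 [-43.7  -4.3]
190.0 [319.2 252.3] tool from p0 [-47.9  -4.2]
192.5 [319.4 248. ] tool from p0 [-52.2  -4. ]
195.0 [319.8 243.8] tool from p0 [-56.4  -3.6]
197.5 [320.3 239.5] tool from p0 [-60.7  -3.1]
200.0 [321.1 235.2] tool from p0 [-65.   -2.3]
202.5 [322. 231.] tool from p0 [-69.2  -1.4]
205.0 [323.  226.8] tool from p0 [-73.4  -0.4]
207.5 [324.3 222.6] tool from p0 [-77.6   0.9]
210.0 [325.7 218.4] tool from p0 [-81.8   2.3]
212.5 [327.4 214.2] tool from p0 [-86.   4.]
215.0 [329.2 210.1] tool from p0 [-90.1   5.8]
217.5 [331.2 206.1] tool from p0 [-94.1   7.8]
220.0 [333.4 202.1] tool from p0 [-98.1  10. ]
222.5 [335.7 198.2] tool from p0 [-102.    12.3]
225.0 [338.3 194.4] tool from p0 [-105.8   14.9]
227.5 [341.  190.7] tool from p0 [-109.5   17.6]
230.0 [343.9 187.1] tool from p0 [-113.1   20.5]
232.5 [347.  183.5] tool from p0 [-116.7   23.6]
235.0 [350.2 180.2] tool from p0 [-120.    26.8]
```

First to 182.5°.

>>> play_rows --moves '[{"claw": 0, "linear": [0, 3, 0], "turn": [0, 0, 0]}, {"claw": 0, "linear": [-4, 3, 0], "turn": [0, 0, 0]}, {"claw": 0, "linear": [-8, 2, 0], "turn": [0, 0, 0]}, {"claw": 0, "linear": [-13, 0.5, 0], "turn": [0, 0, 0]}, {"claw": 0, "linear": [-18, -1, 0], "turn": [0, 0, 0]}, {"claw": 0, "linear": [-23, -2, 0], "turn": [0, 0, 0]}, {"claw": 0, "linear": [-28, -3, 0], "turn": [0, 0, 0]}, {"claw": 0, "linear": [-33, -3.5, 0], "turn": [0, 0, 0]}]'

```text
time_s: 6.4
ee_pos: [0.3198, 0.2667, 0.0567]
eef_rot: [3.141, -0.001, 1.575]
force: [0.1, 0.9, 0.4]
grip_width: 0.0002
```

>>> play_rows --moves '[{"claw": 0, "linear": [-5, -0.5, 0], "turn": [0, 0, 0]}, {"claw": 0, "linear": [-10, -0.7, 0], "turn": [0, 0, 0]}, {"claw": 0, "linear": [-14.4, -0.6, 0], "turn": [0, 0, 0]}, {"claw": 0, "linear": [-18.7, -0.4, 0], "turn": [0, 0, 0]}, {"claw": 0, "linear": [-23, 0, 0], "turn": [0, 0, 0]}, {"claw": 0, "linear": [-27, 0.5, 0], "turn": [0, 0, 0]}, {"claw": 0, "linear": [-31.5, 1.3, 0], "turn": [0, 0, 0]}, {"claw": 0, "linear": [-35.7, 2.2, 0], "turn": [0, 0, 0]}]'

```text
time_s: 7.4
ee_pos: [0.3222, 0.2307, 0.0567]
eef_rot: [3.141, -0.001, 1.575]
force: [0.3, 0.1, -0.1]
grip_width: 0.0009
```

```bash
python3 - <<'E'
from h import *
o=wcap("pics/w5.png");print(o["time_s"],o["ee_pos"],o["force"])
a=cv2.imread("pics/w5.png");s=vision.camera("side");cv2.imwrite("pics/s5.png",np.vstack([a[50:300,150:550],s[120:320,100:500]]))
E
```

```text
7.4 [0.32222633 0.23070126 0.05666709] [ 0.26445282  0.11324456 -0.07251531]
```

View pics/s5.png

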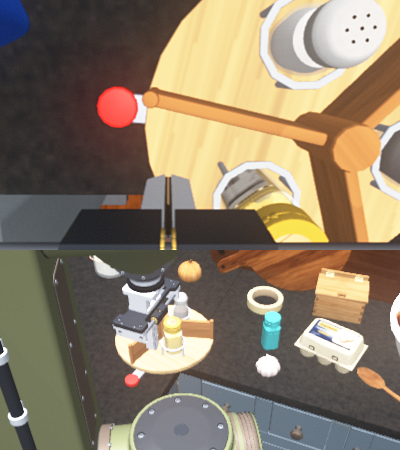

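```bash
python3 - <<'E'
from h import *
a=vision.camera("scene");cv2.imwrite("pics/sc6.png",a)
a=a[110:230,240:380];s=vision.camera("side")[150:270,200:340]
cv2.imwrite("pics/s6.png",np.hstack([cv2.resize(x,None,fx=2.8,fy=4*.7,interpolation=cv2.INTER_CUBIC) for x in(a,s)]))
E
```

```text
(no output)
```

View pics/s6.png

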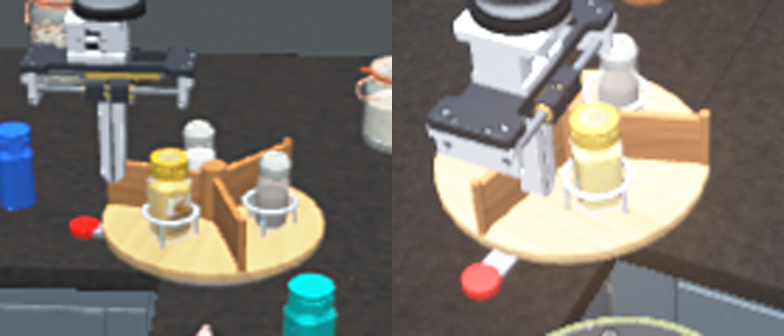

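View pics/w3.png

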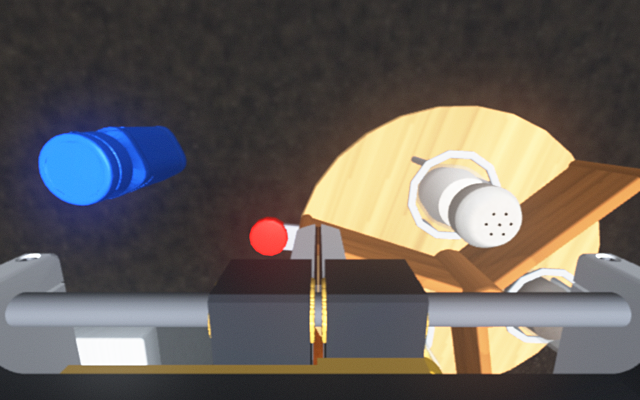

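View pics/w5.png

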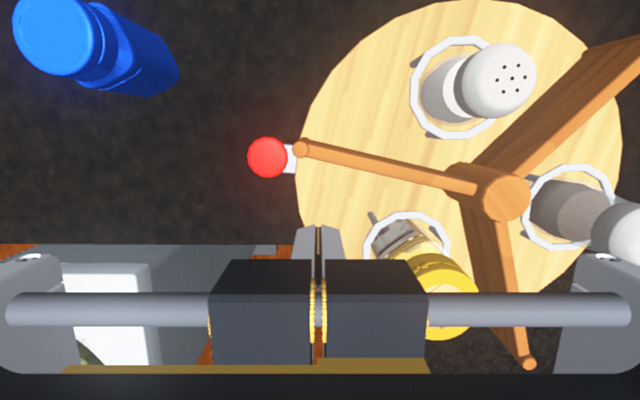

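```bash
python3 - <<'E'
from h import *
o=get_obs();p=o["ee_pos"];print(p)
for n,off in(("scene",(240,110)),("side",(200,150))):
    q=pj(n,p);print(n,q,(q-off)*2.8)
d=np.load("pics/w5.png.npz");T=np.linalg.inv(d["T"]);c=T[:3,:3]@p+T[:3,3];c=d["K"]@c;print(c[:2]/c[2])
d=np.load("pics/w3.png.npz");c=T[:3,:3]@p+T[:3,3];c=d["K"]@c
for th in range(155,180,3):
    t=np.radians(th);P=np.array([.427+.12*np.cos(t),.257+.12*np.sin(t),.088]);
    r=[]
    for n in("pics/w3.png","pics/w5.png"):
        d=np.load(n+".npz");T=np.linalg.inv(d["T"]);c=d["K"]@(T[:3,:3]@P+T[:3,3]);r.append(np.round(c[:2]/c[2]))
    print(th,*r)
E
```

```text
[0.32218205 0.23097646 0.0566641 ]
scene [280.70781068 183.13321953] [113.9818699  204.77301469]
side [253.77177128 227.36780301] [150.56095958 216.62984843]
[317.99691802 221.48364486]
155 [310. 226.] [312. 107.]
158 [306. 235.] [307. 117.]
161 [302. 244.] [303. 128.]
164 [299. 253.] [300. 139.]
167 [297. 262.] [297. 150.]
170 [295. 271.] [295. 161.]
173 [293. 280.] [294. 171.]
176 [293. 289.] [293. 182.]
179 [292. 298.] [293. 192.]
```

```bash
python3 - <<'E'
from h import *
o=get_obs();p=o["ee_pos"].copy()
for dz in(0,.01,.02,.025,.03):
    q=p+[0,0,dz];d=np.load("pics/w5.png.npz");T=np.linalg.inv(d["T"]);c=d["K"]@(T[:3,:3]@q+T[:3,3])
    print(dz,pj("scene",q),pj("side",q),c[:2]/c[2])
a=vision.camera("scene")[140:210,250:310];s=vision.camera("side")[180:250,225:285]
cv2.imwrite("pics/s7.png",np.hstack([cv2.resize(x,None,fx=6.5,fy=6.5,interpolation=cv2.INTER_CUBIC) for x in(a,s)]))
E
```

```text
0 [280.70781068 183.13321953] [253.77177128 227.36780301] [317.99691802 221.48364486]
0.01 [280.61382085 180.22093008] [253.44817623 224.33755281] [318.01731629 225.97920971]
0.02 [280.51914754 177.28746318] [253.12060114 221.2700323 ] [318.03966638 230.90493424]
0.025 [280.47155226 175.81271586] [252.95529808 219.72208013] [318.05166304 233.54887297]
0.03 [280.42378329 174.33258698] [252.78897215 218.16454961] [318.0642625  236.32566065]
```

View pics/s7.png

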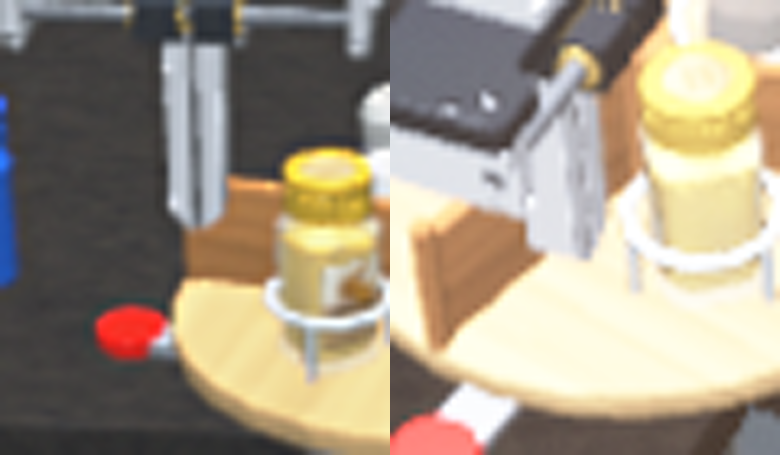

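>>> play_rows --moves '[{"claw": 0, "linear": [0, 0, -40], "turn": [0, 0, 0]}, {"claw": 0, "linear": [0, 0, -75], "turn": [0, 0, 0]}, {"claw": 0, "linear": [35, 3, -75], "turn": [0, 0, 0]}, {"claw": 0, "linear": [74.5, 6, -75], "turn": [0, 0, 0]}, {"claw": 0, "linear": [74.5, 6, -65], "turn": [0, 0, 0]}, {"claw": 0, "linear": [74.5, 6, -30], "turn": [0, 0, 0]}, {"claw": 0, "linear": [74.5, 6, 0], "turn": [0, 0, 0]}, {"claw": 0, "linear": [74.5, 6, 14], "turn": [0, 0, 0]}]'

```text
time_s: 8.7
ee_pos: [0.3271, 0.3046, 0.0412]
eef_rot: [-3.141, 0.0, 1.575]
force: [0.4, -0.1, 0.8]
grip_width: 0.0002
```

>>> play_rows --moves '[{"claw": 0, "linear": [0, 0, 0], "turn": [0, 0, 0]}]'

```text
time_s: 8.82
ee_pos: [0.3269, 0.3041, 0.0409]
eef_rot: [-3.14, 0.001, 1.575]
force: [-0.1, -0.7, 0.5]
grip_width: 0.0003
```

```bash
python3 - <<'E'
from h import *
o=wcap("pics/w8.png");print(o["time_s"],o["ee_pos"],o["force"])
w=cv2.imread("pics/w8.png")[100:280,240:420]
a=vision.camera("scene")[130:210,250:330];s=vision.camera("side")[180:260,205:285]
cv2.imwrite("pics/s8.png",np.hstack([cv2.resize(x,(260,260),interpolation=cv2.INTER_CUBIC) for x in(w,a,s)]))
E
```

```text
8.825 [0.32687843 0.30409065 0.04085876] [-0.12219043 -0.67679811  0.46375194]
```

View pics/s8.png

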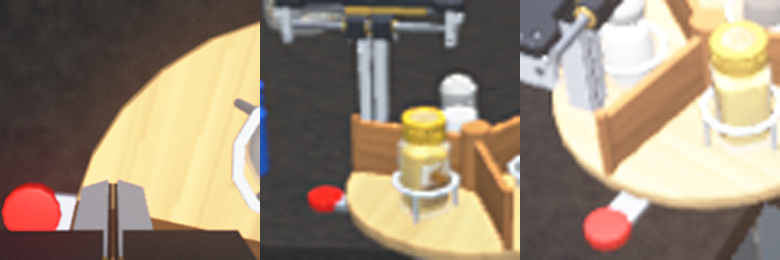

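>>> play_rows --moves '[{"claw": 0, "linear": [-5, -1, 0], "turn": [0, 0, 0]}, {"claw": 0, "linear": [-10, -2, 0], "turn": [0, 0, 0]}, {"claw": 0, "linear": [-14.7, -2.8, 0], "turn": [0, 0, 0]}, {"claw": 0, "linear": [-19.7, -4.2, 0], "turn": [0, 0, 0]}, {"claw": 0, "linear": [-24.8, -5.4, 0], "turn": [0, 0, 0]}, {"claw": 0, "linear": [-30, -6.3, 0], "turn": [0, 0, 0]}, {"claw": 0, "linear": [-35, -6.9, 0], "turn": [0, 0, 0]}, {"claw": 0, "linear": [-39, -7.2, 0], "turn": [0, 0, 0]}]'

```text
time_s: 9.98
ee_pos: [0.3205, 0.2654, 0.0421]
eef_rot: [-3.142, -0.0, 1.575]
force: [0.9, 1.2, -0.6]
grip_width: 0.0004
```

```bash
python3 - <<'E'
from h import *
o=wcap("pics/w9.png");print(o["time_s"],o["ee_pos"],o["force"])
w=cv2.imread("pics/w9.png")[100:280,240:420]
a=vision.camera("scene")[130:210,250:330];s=vision.camera("side")[180:260,205:285]
cv2.imwrite("pics/s9.png",np.hstack([cv2.resize(x,(260,260),interpolation=cv2.INTER_CUBIC) for x in(w,a,s)]))
E
```

```text
9.975 [0.32045789 0.26544264 0.04206819] [ 0.89782444  1.17349298 -0.5719511 ]
```

View pics/s9.png

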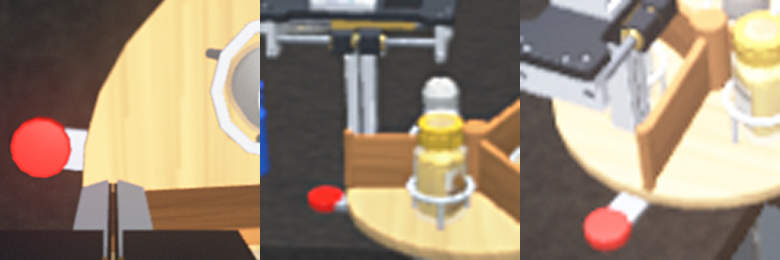

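>>> play_rows --moves '[{"claw": 0, "linear": [-4.7, -1.2, 0], "turn": [0, 0, 0]}, {"claw": 0, "linear": [-8.9, -1.4, 0], "turn": [0, 0, 0]}, {"claw": 0, "linear": [-13.1, -1.3, 0], "turn": [0, 0, 0]}, {"claw": 0, "linear": [-17.4, -1.1, 0], "turn": [0, 0, 0]}, {"claw": 0, "linear": [-21.6, -0.7, 0], "turn": [0, 0, 0]}, {"claw": 0, "linear": [-25.9, -0.2, 0], "turn": [0, 0, 0]}, {"claw": 0, "linear": [-30.2, 0.6, 0], "turn": [0, 0, 0]}, {"claw": 0, "linear": [-34.4, 1.5, 0], "turn": [0, 0, 0]}]'

```text
time_s: 11.12
ee_pos: [0.322, 0.2308, 0.042]
eef_rot: [-3.141, 0.0, 1.575]
force: [0.3, 1.8, 0.6]
grip_width: 0.0005
```

>>> play_rows --moves '[{"claw": 0, "linear": [-4.2, 1, 0], "turn": [0, 0, 0]}, {"claw": 0, "linear": [-8.4, 2.3, 0], "turn": [0, 0, 0]}, {"claw": 0, "linear": [-12.6, 3.7, 0], "turn": [0, 0, 0]}, {"claw": 0, "linear": [-16.8, 5.4, 0], "turn": [0, 0, 0]}, {"claw": 0, "linear": [-20.9, 7.2, 0], "turn": [0, 0, 0]}, {"claw": 0, "linear": [-24.9, 9.2, 0], "turn": [0, 0, 0]}, {"claw": 0, "linear": [-28.9, 11.4, 0], "turn": [0, 0, 0]}, {"claw": 0, "linear": [-32.8, 13.7, 0], "turn": [0, 0, 0]}]'

```text
time_s: 12.12
ee_pos: [0.336, 0.1978, 0.042]
eef_rot: [-3.141, 0.0, 1.575]
force: [-0.7, 1.6, 0.7]
grip_width: 0.0006
```

```bash
python3 - <<'E'
from h import *
o=wcap("pics/w10.png");print(o["time_s"],o["ee_pos"],o["force"])
E
```

```text
12.125 [0.33600064 0.19777079 0.04197904] [-0.74990181  1.633257    0.73889975]
```

View pics/w10.png

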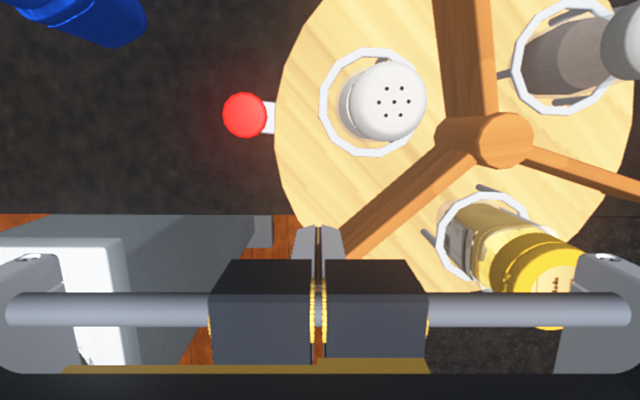

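```bash
cat > m.py <<'E'
from h import *
def meas(n,hub,ring,cap,mk):
    h=wbp(n,hub,.098);m=wbp(n,mk,.013);r=wbp(n,ring,.063);c=wbp(n,cap,.089)
    print("hub",h,"mk",m,np.linalg.norm((m-h)[:2]))
    for A in(h[:2],np.array([.4275,.2575])):
        a=lambda p:np.degrees(np.arctan2(*(p[:2]-A)[::-1]))%360
        print("mk",a(m),"ring",a(r),np.linalg.norm(r[:2]-A),"cap",a(c),np.linalg.norm(c[:2]-A))
E
python3 - <<'E'
from m import *
meas("pics/w10.png",(505,139),(371,102),(394,101),(244,115))
E
```

```text
hub [0.42746583 0.25883454 0.098     ] mk [0.28055163 0.27157356 0.013     ] 0.14746547253408154
mk 175.04424322517454 ring 162.4273765336628 0.06383682051568552 cap 161.2118997386902 0.05648395339622118
mk 174.5293456245066 ring 161.30255389326086 0.06428470250108571 cap 159.9519874520441 0.056959889569877534
```

>>> play_rows --moves '[{"claw": 0, "linear": [-3.4, 2.3, 0], "turn": [0, 0, 0]}, {"claw": 0, "linear": [-7.1, 5, 0], "turn": [0, 0, 0]}, {"claw": 0, "linear": [-10.7, 7.9, 0], "turn": [0, 0, 0]}, {"claw": 0, "linear": [-14.3, 11, 0], "turn": [0, 0, 0]}, {"claw": 0, "linear": [-16.5, 13, 0], "turn": [0, 0, 0]}, {"claw": 0, "linear": [-18, 14.7, 0], "turn": [0, 0, 0]}, {"claw": 0, "linear": [-18.9, 15.5, 0], "turn": [0, 0, 0]}, {"claw": 0, "linear": [-18.9, 15.5, 0], "turn": [0, 0, 0]}]'

```text
time_s: 13.18
ee_pos: [0.3517, 0.1785, 0.0419]
eef_rot: [-3.141, 0.0, 1.575]
force: [0.4, 1.7, 1.1]
grip_width: 0.0002
```

```bash
python3 - <<'E'
from h import *
o=wcap("pics/w11.png");print(o["time_s"],o["ee_pos"],o["force"])
E
```

```text
13.175 [0.35172063 0.17854945 0.0419453 ] [0.41916827 1.6770811  1.1169848 ]
```

View pics/w11.png

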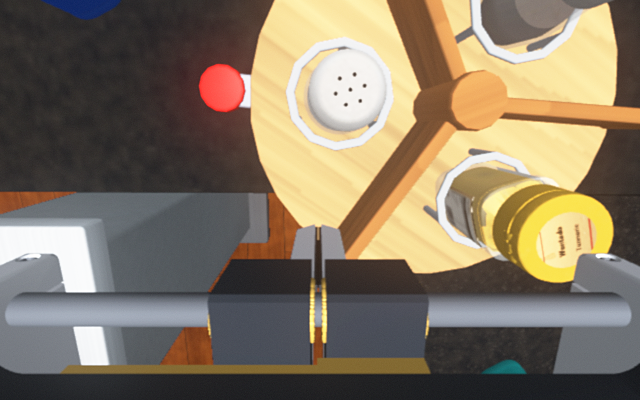

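```bash
python3 - <<'E'
from m import *
meas("pics/w11.png",(478,100),(340,93),(350,88),(221,88))
E
```

```text
hub [0.42761887 0.25784202 0.098     ] mk [0.280493   0.27131681 0.013     ] 0.14774163929706738
mk 174.76705908441727 ring 174.62648909177193 0.06379285194872193 cap 174.22418493663048 0.06059586089153674
mk 174.63068912116933 ring 174.31023173411015 0.06370750688368744 cap 173.89066662323816 0.06051304173954529
```

>>> play_rows --moves '[{"claw": 0, "linear": [3, -4, 0], "turn": [0, 0, 0]}, {"claw": 0, "linear": [6, -8, 0], "turn": [0, 0, 0]}, {"claw": 0, "linear": [6, -8, -25], "turn": [0, 0, 0]}, {"claw": 0, "linear": [6, -8, -75], "turn": [0, 0, 0]}, {"claw": 0, "linear": [6, -8, -135], "turn": [0, 0, 0]}, {"claw": 0, "linear": [6, -8, -190], "turn": [0, 0, 0]}, {"claw": 0, "linear": [6, -8, -240], "turn": [0, 0, 0]}, {"claw": 0, "linear": [6, -8, -250], "turn": [0, 0, 0]}]'

```text
time_s: 14.22
ee_pos: [0.3443, 0.1851, 0.2946]
eef_rot: [3.138, -0.001, 1.575]
force: [-0.1, -0.3, -0.4]
grip_width: 0.0005
```

>>> play_rows --moves '[{"claw": 0, "linear": [-20, 0, 0], "turn": [0, 0, 0]}, {"claw": 0, "linear": [-50, 5, 0], "turn": [0, 0, 0]}, {"claw": 0, "linear": [-75, 10, 0], "turn": [0, 0, 0]}, {"claw": 0, "linear": [-80, 10, 0], "turn": [0, 0, 0]}, {"claw": 0, "linear": [-80, 10, 0], "turn": [0, 0, 0]}, {"claw": 0, "linear": [-80, 10, 0], "turn": [0, 0, 0]}]'

```text
time_s: 14.98
ee_pos: [0.3544, 0.1058, 0.2943]
eef_rot: [3.138, -0.001, 1.576]
force: [0.3, -0.1, -0.1]
grip_width: 0.0001
```

```bash
python3 - <<'E'
from h import *
o=wcap("pics/w12.png");print(o["time_s"],o["ee_pos"],o["force"])
cv2.imwrite("pics/sc12.png",vision.camera("scene"));s=vision.camera("side");cv2.imwrite("pics/sd12.png",s)
E
```

```text
14.975 [0.35441962 0.10578721 0.29431039] [ 0.26047305 -0.13220215 -0.09890338]
```

View pics/w12.png

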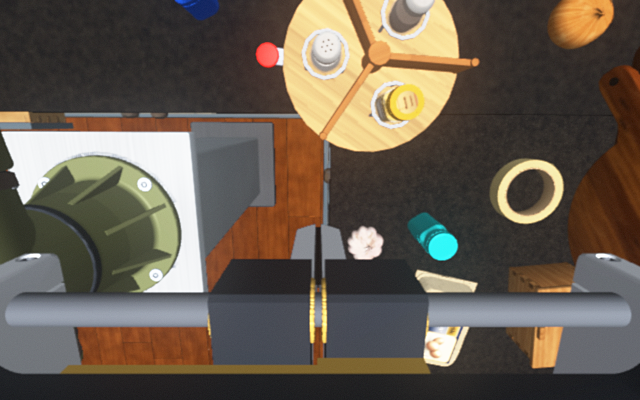

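View pics/sc12.png

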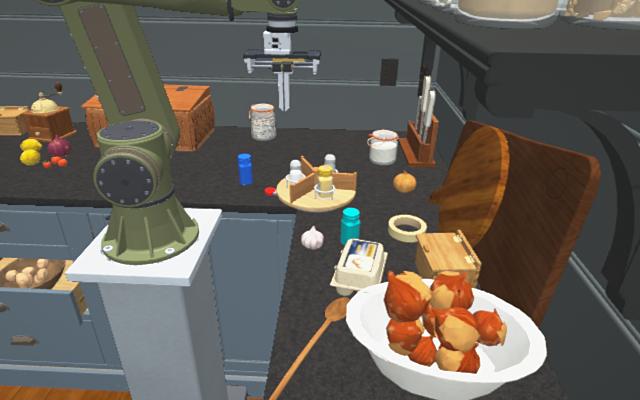

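```bash
python3 - <<'E'
from m import *
meas("pics/w12.png",(378,54),(326,54),(327,47),(267,54.5))
E
```

```text
hub [0.42682192 0.25545594 0.098     ] mk [0.28022856 0.27082248 0.013     ] 0.14739655749697228
mk 174.01586671947183 ring 173.91608610125937 0.062239338984405534 cap 171.31087415835614 0.06214902881452445
mk 174.83097290042414 ring 175.83848503046127 0.06273226681549127 cap 173.25605460676593 0.06254656479215277
```

Salt sits within about 3° of the marker line (about 3 mm; 13 mm allowed), everything is upright, and the hand is clear.

```bash
python3 -c "
from station import hand_in
print(hand_in())"
```

```text
the job is handed in; nothing more can be done
None
```

I turned the carousel about 85° anticlockwise by pushing one divider with the closed fingertips. The salt now stands in line with the red marker. I then backed the hand off, raised it clear and handed the job in at about 15 s; no verdict was reported.

**Slip on the first push:** the fingertips rode over the top of the divider after about 13–17° of turn. The camera views put the real fingertip about 25 mm above the reported TCP when the gripper is shut. I went back behind the divider with the hand 15 mm lower, and the rest of the push went cleanly.

**Last checks:**
- **Salt position:** the wrist camera put the marker at 174–175° and the salt's rail at 174–176°, about 63 mm from the axis. The salt's cap read 171–173°, which is at most about 3 mm to the side, with 13 mm allowed.
- **Vessels and surroundings:** in the final pictures all three vessels are upright in their rails, and the bystanders look unmoved. I judged that by eye and did not measure their positions.
- **Hand:** the force on the tool is near zero and the hand is well clear of the carousel.

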